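# Draw out the winder carriage and unload the tape roll

### The arm

A 7-joint arm with a two-finger parallel gripper is mounted at the origin on the work surface. World frame = base frame: x ahead of the robot, y to its left, z up, the work surface at z = 0. Lengths are in mm, angles in rad, forces in N, time in s.
With the tool pointing down it reaches from about 400 to 875 mm from the base axis. Payload 4.4 kg.
Tool frame: the origin (TCP) lies midway between the tips of the shut fingers; the grasp point (between the pads) lies 19 mm behind it; z points along the fingers, y is the line along which they close (so a half turn about z gives the same grasp; the last joint's range is limited). The gripper opens to 85 mm and grips with 20 to 120 N. Pads are 22 mm wide; open, the fingers measure 114 mm over their backs; the gripper's body (76 mm by 85 mm) begins 54 mm behind the grasp point. The pads swing forward as they close: fully open they stand 13 mm farther back than shut.
Start: joints at [1.049, 0.628, 0.038, 1.517, -0.027, 0.996, -0.02], TCP at [286.147, -583.642, 202.613] pointing down, gripper open.
Joint ranges: [-3.06, 3.06], [-0.37, 2.12], [-1.25, 1.32], [0.18, 2.47], [-1.1, 4.24], [0.23, 1.98], [-2.94, 2.94]. Speed limits (rad/s): [2.57, 2.57, 3.14, 3.14, 3.14, 3.14, 3.14].

### API

Orientations are given as [roll, pitch, yaw] about the fixed x, y, z axes, in that order (R = Rz(yaw) Ry(pitch) Rx(roll)).
In Python, from cell import ctrl gives the robot as it stands.
- The arm moves only by the shell command python3 -m crank 'ROWS' [OPENING]. ROWS is JSON, a list that holds one entry, the list of rows, each a list of 4 numbers: the shift along the tool's x, y, z normalised to -1 to 1, where 1 is 2.5 cm, then the turn about the tool's z normalised to -1 to 1, where 1 is 0.08 rad. In form: [[[dx, dy, dz, turn], ...]]. A call has 1 to 12 rows; each row shifts and turns the commanded pose from where the row before left it, along the tool's axes as they then stand; what a row does not reach is not made up. A row lasts 1/12 s, in which the tool goes at most 41.7 mm and 7.16 degrees, less where a joint would pass 70% of its speed; a pose out of reach is approached as far as the arm can. A call with a number of a shift or a turn outside -1 to 1 is refused whole. A call with a gripper value outside its range is refused whole. OPENING is the closure, from -1 (fully open) to 1 (shut), set as the call begins (- or left out, the last holds). The fingers move at their own pace and stop on an object; the grip force is fixed at half the most. Time passes only in rows, so rows that do not move let the fingers close. It gives the time, the measured TCP pose, the force, the opening and the grip force at its end, in the units of the state.
- ctrl.read_state(): the state, without advancing time (a new reading comes with each control period).
- ctrl.get_image(name): name is "scene" or "top" or "wrist"; returns a dict with "img" (420x560x3 uint8, red, green, blue), "intrinsics" (3x3 intrinsics, pixels), "extrinsics" (4x4, takes a point from camera to world coordinates). Camera axes: x right, y up, looking along -z (the intrinsics and any distortion apply to the point x, -y, -z); pixel columns grow to the right and rows downward; lengths in mm; the calibration is good to about 2 mm. A picture is of the moment at which its call begins. There is no depth.
- ctrl.finish_job(): hands the job in; it is judged then, once.
Trained networks look in the newest picture that a camera, given by its name, has taken for a name from the list of things; names that differ only in an ending like _2 or _b are one class to them, and where a whole thing is asked for, a point or a joint stands for the part that bears it (a point fixed in the world has none). Each returns a list of dicts, best first, with "confidence" (0 to 1); they miss things now and then, are a little off and sometimes report something else, mostly with a low value. They report only what shows in the picture. A call takes as long as a camera call. They do not tell look-alikes from the thing itself.
- ctrl.find_in(camera, target): "position" ([row, column] in pixels, amid what is visible of it).
- ctrl.trace(camera, target): "mask" (420x560 bool, what is visible of it) and "position" ([row, column] in pixels, amid what is visible of it).
- ctrl.place_of(camera, target): "position" ([row, column] in pixels: a listed point, or the origin of a listed thing).
The state is a dict: "clock": time; "qpos": joint angles; "qd": joint speeds; "tau": joint torques, N m; "eef_pos": TCP position; "tool_rot": TCP orientation; "force": force on the tool from outside, world axes, zero at the start; "torque": the same for the moment, N m; "width": finger opening in mm; "gripper_force": force on a finger pad.
Only numpy, scipy, OpenCV 4.12 (cv2) and the standard library are available. Lean on these libraries where they do the work, as an engineer would, in place of code of your own. Each camera call takes 0.05 s, during which the arm holds its last target. There are 200 camera calls.

### The job

On the tape winder, take hold of the red handle under the clear guard and draw the carriage sideways all the way out to its end stop, with the roll still on its spindle. Then slide the yellow roll straight up off the spindle and set it down (do not drop it) flat and wholly on the round cork mat, leaving the carriage out against its stop. Do not bang the guard or disturb the other things on the bench.

Things in the scene. Friction and masses are not known exactly. Their poses are not given: they have to be found in the camera images.
- winder: Tape winder, fixed; place and yaw vary. Grey base plate, x -85 to 100, y -200 to 200, z 0 to 18 mm in its own frame. Origin: on the bench under the plate; +x to its back (away from the robot), +y the way the carriage is drawn out (robot's left). Blue column at y -200 to -180, x -63 to 100, up to z 238; blue head arm x 55 to 100, y -200 to 0, z 225 to 275. Black end stop y 160 to 180, top z 48.
- guard: Clear guard plate, yellow front edge, level, fixed to the winder: 122 (x) x 200 (y) x 12 mm. Origin: centre of its underside, at winder (-2, -100, 226) mm; covers winder x -65 to 57, y -200 to 0. It overhangs handle and roll at home; the handle's front is 10 mm inside the guard's front edge: reach in from the front, tool tilted 30 to 40 degrees. Nothing is above the carriage once out.
- carriage (a joint): Travel of the carriage along the winder's +y, m: 0 = home under the guard, 0.18 = fully out against the end stop. Friction about 3 N plus light damping; stays where it is left.
- handle (a point): Grip point of the red upright handle fin on the carriage: fin 20 (winder x) x 14 (winder y) mm, from the deck (z 50) to z 105 mm above the bench. The point is on the fin's centre line, 85 mm above the bench. At home it is at winder (-45, -90); it moves with the carriage. Pinch it along winder y.
- spindle_tip (a point): Top centre of the upright steel spindle on the carriage, 18 mm in diameter, from the deck (z 50) to z 110 mm. It stands 65 mm behind the handle (winder x +20 against -45) and moves with the carriage. The aluminium deck is 120 (x) x 110 (y) mm, its top 50 mm above the bench.
- roll: Yellow roll of non-slip tape, 62 mm outside diameter, 27 mm bore with cardboard core, 45 mm high, 0.2 kg give or take. Origin: centre of its underside; z up along its axis. It starts upright on the spindle, its underside on the carriage deck. It can be gripped across its outside diameter.
- cork_mat: Round light-brown cork mat, 110 mm diameter, 6 mm thick, fixed on the bench to the left or the right of the winder. Origin: centre of its underside (on the bench). The roll goes here.
- rubber_mat: Round black rubber mat of the same size, on the other side. Origin: centre of its underside. Not to be used.
- jar: Green glass specimen jar with metal cap, 66 mm diameter, 95 mm high, upright. Origin: centre of its underside. Leave alone.
- pill_crusher: Pewter pill crusher, upright turned body 64 mm diameter at the foot, 112 mm high. Origin: centre of its underside. Leave alone.
- hearing_aid: Beige behind-the-ear hearing aid with clear hook, about 60 x 30 x 14 mm, lying on the bench in front of the winder. Leave alone.
- screwdriver: Jeweller's screwdriver with red handle, 150 mm long, lying along its x axis on the bench. Leave alone.
- spare_roll: Blue roll of tape, the same size as the yellow one, flat on the bench. Origin: centre of its underside. Leave alone.
Mind the look-alikes: they are no part of the job. There is more than one size of the cork_mat; the job needs the middle-sized.

How it is judged:
By the outcome, as a careful person would: the job done as asked, in the order asked, and still so for the second after the job is handed in, with the robot touching nothing.
It also fails if it takes over 56 s, if anything falls off the work surface, if the arm or the gripper's body presses on something with over 40 N, if the wrist force passes 120 N, or if a joint passes its speed limit or range.

## Working session

There is one attempt and no reset: what is moved stays moved. The work goes in short steps, Python scripts to look and compute and a shell command to move; the robot and the scene stay as the last step left them, time stands still between calls to the robot, and variables do not carry over. Pictures are saved under pics/ and viewed, at most 10 in all, crops included, and the job is handed in when it is done.

```bash
ls; mkdir -p pics; cat > h.py <<'E'
import numpy as np, cv2
from cell import ctrl
from scipy.spatial.transform import Rotation as R
def ray(c,px):
    K=np.array(c["intrinsics"]);E=np.array(c["extrinsics"])
    v,u=px
    d=np.linalg.inv(K)@[u,v,1.]; d=np.array([d[0],-d[1],-d[2]])
    return E[:3,3],E[:3,:3]@d
def onz(c,px,z):
    o,d=ray(c,px); return o+d*(z-o[2])/d[2]
def proj(c,p):
    K=np.array(c["intrinsics"]);E=np.array(c["extrinsics"])
    q=E[:3,:3].T@(np.array(p)-E[:3,3]); q=np.array([q[0],-q[1],-q[2]]); w=K@q; return w[1]/w[2],w[0]/w[2]
def tri(cs,pxs):
    A=np.zeros((3,3));b=np.zeros(3)
    for c,p in zip(cs,pxs):
        o,d=ray(c,p); d=d/np.linalg.norm(d); M=np.eye(3)-np.outer(d,d); A+=M;b+=M@o
    return np.linalg.solve(A,b)
def save(c,n): cv2.imwrite(f"pics/{n}.png",cv2.cvtColor(c["img"],cv2.COLOR_RGB2BGR))
E
python3 - <<'E'
from h import *
s=ctrl.read_state();print(s)
zs=dict(handle=85,spindle_tip=110,roll=50,cork_mat=0,rubber_mat=0,winder=0,guard=226,jar=0,pill_crusher=0,hearing_aid=0,screwdriver=0,spare_roll=0)
for n in("scene","top"):
    c=ctrl.get_image(n);save(c,n+"0");print(n,c["extrinsics"])
    for t,z in zs.items():
        for r in ctrl.place_of(n,t)[:4]: print(n,t,round(r["confidence"],2),np.round(r["position"]),np.round(onz(c,r["position"],z)))
E
```

```text
pics
{'clock': 0.0, 'qpos': array([ 1.04919683,  0.62938489,  0.03839352,  1.51839249, -0.02698912,
        0.99628957, -0.01999373]), 'qd': array([-0.0008899 ,  0.00060823, -0.00135171, -0.00037366, -0.00133351,
        0.00075884,  0.00052548]), 'tau': array([-2.70620876e-05, -5.63389349e+01,  1.22637145e+00, -1.93444777e+01,
        1.09947912e-02,  1.04874949e-02,  5.43414103e-06]), 'eef_pos': array([ 285.85807471, -582.99208475,  201.65531096]), 'tool_rot': array([-3.13963494e+00,  9.03822937e-06,  4.55850321e-01]), 'force': array([-0.28706942, -0.34277727,  0.25840275]), 'torque': array([ 0.03821902, -0.01973861, -0.02994921]), 'gripper_force': 0.0, 'width': 85.37549985698384}
scene [[-9.80731713e-01  1.60678591e-01 -1.11120191e-01  3.00336642e+02]
 [-1.95210149e-01 -7.83780883e-01  5.89559603e-01  9.53607865e+02]
 [ 7.63572449e-03  5.99891589e-01  8.00044860e-01  1.39605363e+03]
 [ 0.00000000e+00  0.00000000e+00  0.00000000e+00  1.00000000e+00]]
scene handle 0.7 [182. 224.] [634. -77.  85.]
scene spindle_tip 0.81 [178. 200.] [705. -56. 110.]
scene roll 0.84 [191. 205.] [692. -
[... 1214 characters left out ...]
52.] [625. 384. 110.]
top roll 0.39 [225. 153.] [444. 386.  50.]
top cork_mat 0.72 [284. 129.] [263. 466.   0.]
top cork_mat 0.71 [222. 151.] [455. 405.   0.]
top cork_mat 0.71 [238. 114.] [403. 516.   0.]
top cork_mat 0.71 [221. 399.] [ 476. -368.    0.]
top rubber_mat 0.85 [222. 401.] [ 473. -375.    0.]
top guard 0.94 [142. 310.] [670. -67. 226.]
top jar 0.57 [161. 149.] [648. 420.   0.]
top jar 0.21 [242. 340.] [ 406. -182.    0.]
top pill_crusher 0.74 [202. 428.] [ 539. -459.    0.]
top hearing_aid 0.62 [242. 210.] [399. 220.   0.]
top screwdriver 0.65 [241. 341.] [ 410. -185.    0.]
top screwdriver 0.36 [221. 398.] [ 475. -365.    0.]
top spare_roll 0.86 [167. 394.] [ 645. -351.    0.]
```

View pics/scene0.png

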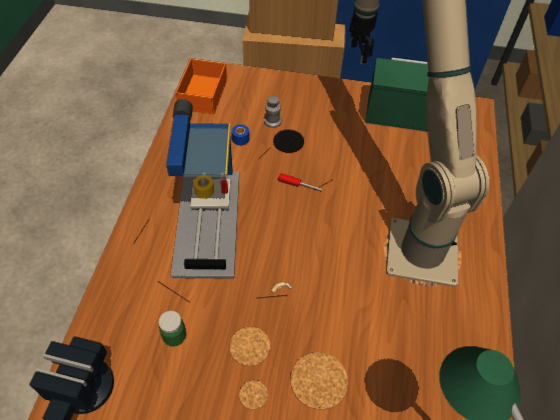

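View pics/top0.png

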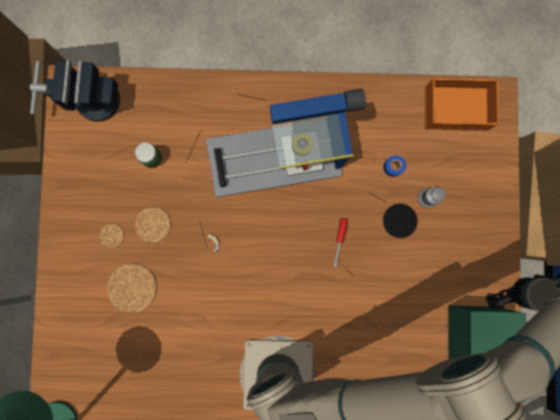

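```bash
python3 - <<'E'
from h import *
for n in("scene","top"):
    c=ctrl.get_image(n)
    for r in ctrl.trace(n,"cork_mat"):
        k=r["mask"].astype(np.uint8); cn=max(cv2.findContours(k,0,1)[0],key=cv2.contourArea)[:,0,:]
        p=np.array([onz(c,(v,u),6)[:2] for u,v in cn],np.float32); (x,y),rad=cv2.minEnclosingCircle(p)
        e=cv2.fitEllipse(p); print(n,round(r["confidence"],2),np.round([x,y,2*rad]),np.round(e[0]),np.round(e[1]))
    # winder yaw: guard yellow edge
    im=cv2.cvtColor(c["img"],cv2.COLOR_RGB2HSV); m=cv2.inRange(im,(20,120,100),(35,255,255))
    nn,l,st,ce=cv2.connectedComponentsWithStats(m)
    for i in range(1,nn):
        if st[i][4]>25:
            ys,xs=np.where(l==i); f=cv2.fitLine(np.array([onz(c,(v,u),232)[:2] for u,v in zip(xs,ys)],np.float32),2,0,.01,.01).ravel()
            P=np.array([onz(c,(v,u),232)[:2] for u,v in zip(xs,ys)]); print(n,"yellow",st[i],f,P[P[:,1].argmin()],P[P[:,1].argmax()])
    print(ctrl.place_of(n,"handle"),ctrl.place_of(n,"guard"))
E
```

```text
scene 0.98 [449. 400. 114.] [449. 399.] [108. 111.]
scene 0.87 [413. 522.  76.] [413. 523.] [72. 73.]
scene 0.8 [255. 454. 150.] [255. 454.] [147. 148.]
scene yellow [225 124   5  53 106] [ 1.9000320e-01 -9.8178345e-01  6.1630695e+02 -7.6687202e+01] [ 637.14539346 -183.75729506] [599.45648984  17.87254675]
scene yellow [193 175  20  24 242] [ 2.8075227e-01 -9.5978028e-01  6.5030792e+02  6.6278152e+01] [655.18134908  25.60769489] [641.71539595 105.94855031]
[{'position': [181.9, 223.6], 'confidence': 0.96}, {'position': [139.4, 287.7], 'confidence': 0.59}, {'position': [123.0, 272.8], 'confidence': 0.24}] [{'position': [150.7, 209.8], 'confidence': 0.63}]
top 0.86 [411. 526.  75.] [411. 526.] [71. 73.]
top 0.8 [253. 458. 150.] [253. 457.] [144. 147.]
top 0.7 [446. 401. 109.] [447. 400.] [101. 105.]
top yellow [296 154  58  12  98] [ 1.8785265e-01 -9.8219723e-01  6.2121985e+02 -1.1056424e+02] [ 632.86157372 -183.15694593] [604.86030086 -29.92138365]
[{'position': [164.6, 304.6], 'confidence': 0.72}] [{'position': [203.2, 427.0], 'confidence': 0.7}, {'position': [138.5, 315.0], 'confidence': 0.62}]
```

The scene shows the winder near the centre at yaw about +11°. The handle is near (182,224) and three cork mats lie on the left. By measured diameter the middle one is the 110 mm mat at (448,400), scene pixel (345,250).

The moves have no tilt input. I'll see whether running the wrist to its range limit, high and far out, leaves the tool tilted.

```bash
python3 -m crank '[[[0,0,-1,0.33],[0,0,-1,0.33],[0,0,-1,0.33],[0,0,-1,0.33],[0,0,-1,0.33],[0,0,-1,0.33],[0,0,-1,0.33],[0,0,-1,0.33],[0,0,-1,0.33],[0,0,-1,0.33],[0,0,-1,0],[0,0,-1,0]]]' -1
python3 -c "
from h import *
print(ctrl.read_state()['qpos'])"
```

```text
clock: 2.7
eef_pos: [286.1, -583.3, 504.1]
tool_rot: [3.141, -0.0, 0.192]
force: [0.9, -0.6, -0.4]
width: 85.2
gripper_force: 0.0
[ 1.01216689  0.5083361   0.12804176  0.91585179 -0.0629458   1.72033102
 -0.26428775]
```

```bash
python3 -m crank '[[[0.85,-1,0,0],[0.85,-1,0,0],[0.85,-1,0,0],[0.85,-1,0,0],[0.85,-1,0,0],[0.85,-1,0,0],[0.85,-1,0,0],[0.85,-1,0,0],[0.85,-1,0,0],[0.85,-1,0,0],[0.85,-1,0,0],[0.85,-1,0,0]]]'
python3 -c "
from h import *
print(ctrl.read_state()['qpos'])"
```

```text
clock: 3.7
eef_pos: [479.7, -239.0, 502.9]
tool_rot: [3.141, -0.0, 0.192]
force: [0.9, -0.2, 0.3]
width: 85.1
gripper_force: 0.0
[ 4.11253387e-01  2.77100322e-01 -2.06256798e-03  1.27399208e+00
  6.01853361e-04  1.58996584e+00 -9.69801653e-01]
```

```bash
python3 -m crank '[[[0.85,-1,0,0],[0.85,-1,0,0],[0.85,-1,0,0],[0.85,-1,0,0],[0.85,-1,0,0],[0.85,-1,0,0],[0.85,-1,0,0],[0.85,-1,0,0],[0.85,-1,0,0],[0.85,-1,0,0],[0.85,-1,0,0],[0.85,-1,0,0]]]'
python3 -c "
from h import *
print(ctrl.read_state()['qpos'])"
```

```text
clock: 4.7
eef_pos: [672.8, 103.9, 502.8]
tool_rot: [3.141, -0.0, 0.192]
force: [0.3, -1.2, 0.1]
width: 85.6
gripper_force: 0.0
[-0.15341238  0.57988533 -0.10328299  0.78644751  0.0578997   1.77717257
 -1.60720444]
```

```bash
python3 -m crank '[[[0,0,-1,0],[0,0,-1,0],[0,0,-1,0],[0,0,-1,0],[0,0,-1,0],[0,0,-1,0]]]'
python3 -c "
from h import *
print(ctrl.read_state()['qpos'])"
```

```text
clock: 5.2
eef_pos: [646.6, 98.2, 605.7]
tool_rot: [3.139, -0.052, 0.19]
force: [-0.1, 0.1, 0.2]
width: 85.4
gripper_force: 0.0
[-0.24420601  0.55170625  0.15422829  0.56129758 -0.0895556   1.98048143
 -1.53311452]
```

```bash
python3 -m crank '[[[0.5,0,-1,0],[0.5,0,-1,0],[0.5,0,-1,0],[0.5,0,-1,0]]]'
python3 -c "
from h import *
print(ctrl.read_state()['qpos'])"
```

```text
clock: 5.53
eef_pos: [652.5, 101.1, 642.9]
tool_rot: [3.137, -0.136, 0.191]
force: [-0.3, -0.2, -0.5]
width: 85.3
gripper_force: 0.0
[-0.24946028  0.53117217  0.16906733  0.49781821 -0.10056032  1.98033025
 -1.5356637 ]
```

```bash
python3 -m crank '[[[0,0,1,0],[0,0,1,0],[0,0,1,0],[0,0,1,0]]]'
python3 -c "
from h import *
print(ctrl.read_state()['qpos'])"
```

```text
clock: 5.87
eef_pos: [665.7, 103.1, 542.4]
tool_rot: [3.137, -0.136, 0.191]
force: [-0.1, -0.1, 0.9]
width: 85.5
gripper_force: 0.0
[-0.27800512  0.46273991  0.16587995  0.9025717  -0.07704631  1.64553261
 -1.52546611]
```

```bash
python3 -m crank '[[[0.2,0,-1,0],[0.2,0,-1,0],[0.2,0,-1,0],[0.2,0,-1,0],[0.2,0,-1,0],[0.2,0,-1,0],[0.2,0,-1,0],[0.2,0,-1,0],[0.2,0,-1,0],[0.2,0,-1,0],[0.2,0,-1,0],[0.2,0,-1,0]]]'
python3 -c "
from h import *
print(ctrl.read_state()['qpos'])"
```

```text
clock: 6.87
eef_pos: [613.6, 97.1, 730.6]
tool_rot: [3.132, -0.282, 0.192]
force: [0.6, -0.4, 0.1]
width: 85.4
gripper_force: 0.0
[-0.27979359  0.40997631  0.20502694  0.47341611 -0.1048829   1.98064467
 -1.5386288 ]
```

```bash
python3 -m crank '[[[0.5,0,-1,0],[0.5,0,-1,0],[0.5,0,-1,0],[0.5,0,-1,0],[0.5,0,-1,0],[0.5,0,-1,0],[0.5,0,-1,0],[0.5,0,-1,0],[0.5,0,-1,0],[0.5,0,-1,0],[0.5,0,-1,0],[0.5,0,-1,0]]]'
python3 -c "
from h import *
print(ctrl.read_state()['qpos'])"
```

```text
clock: 7.87
eef_pos: [569.1, 94.6, 852.0]
tool_rot: [3.123, -0.524, 0.196]
force: [-0.1, 0.3, -0.2]
width: 85.3
gripper_force: 0.0
[-0.33714707  0.29473598  0.29448408  0.3491929  -0.13631647  1.98065575
 -1.54544248]
```

```bash
python3 -m crank '[[[0.5,0,-1,0],[0.5,0,-1,0],[0.5,0,-1,0],[0.5,0,-1,0],[0.5,0,-1,0]]]'
python3 - <<'E'
from h import *
s=ctrl.read_state();print(s['qpos'],s['tool_rot'])
# fit winder pose (x,y,yaw) to features
from scipy.optimize import least_squares
obs=[]
for n in("scene","top"):
    c=ctrl.get_image(n)
    if n=="scene":save(c,"scene1")
    im=cv2.cvtColor(c["img"],cv2.COLOR_RGB2HSV)
    for t,P in(("handle",(-45,-90,85)),("spindle_tip",(20,-90,110)),("roll",(20,-90,50)),("winder",(0,0,0)),("guard",(-2,-100,226))):
        for r in ctrl.place_of(n,t)[:1]:
            if r["confidence"]>.5: obs.append((n,c,P,r["position"],t))
    m=cv2.inRange(im,(20,120,100),(35,255,255)); nn,l,st,ce=cv2.connectedComponentsWithStats(m)
    for i in range(1,nn):
        if st[i][4]>60 and max(st[i][2:4])>45: print(n,st[i]); obs.append((n,c,(-65,None,232),np.argwhere(l==i),"edge"))
def res(x,show=False):
    c_,s_=np.cos(x[2]),np.sin(x[2]); W=lambda p:(x[0]+c_*p[0]-s_*p[1],x[1]+s_*p[0]+c_*p[1],p[2])
    o=[]
    for n,c,P,px,t in obs:
        if t=="edge":
            a=np.array(proj(c,W((-65,-200,232))));b=np.array(proj(c,W((-65,0,232)))); d=(b-a)/np.linalg.norm(b-a); q=px-a
            e=q[:,0]*d[1]-q[:,1]*d[0]; r=[e.mean()*2, np.polyfit(q@d,e,1)[0]*100]
        else: r=(np.array(proj(c,W(P)))-px)*.7
        if show: print(n,t,np.round(r,1))
        o+=list(r)
    return np.array(o)
f=least_squares(res,[664,27,.19],loss="soft_l1"); res(f.x,True); print(f.x)
E
```

```text
clock: 8.28
eef_pos: [535.4, 90.8, 901.5]
tool_rot: [3.119, -0.621, 0.198]
force: [-0.0, 0.3, 0.2]
width: 85.3
gripper_force: 0.0
[-0.38717308  0.23281755  0.35585519  0.31556852 -0.1471791   1.98060962
 -1.54814862] [ 3.11914222 -0.62095145  0.19818893]
scene [225 124   5  53 103]
scene handle [ 0.8 -0.3]
scene spindle_tip [1.4 2.4]
scene roll [-0.   0.2]
scene winder [ 0.7 -0.3]
scene guard [-2.3 -1.8]
scene edge [ 0.6 -0. ]
top handle [-2.9 -0.1]
top winder [0.3 0.5]
top guard [-0.6  0.3]
[6.61602988e+02 2.70838904e+01 1.91077906e-01]
```

Running into the wrist limit gave a persistent 35.6° tilt, and the winder pose fit is consistent. Next I work out the approach.

```bash
cat >> h.py <<'E'
WX,WY,WA=662.5,27.,.191
def W(x,y,z): c,s=np.cos(WA),np.sin(WA); return np.array([WX+c*x-s*y,WY+s*x+c*y,z])
def toWr(p): c,s=np.cos(WA),np.sin(WA); d=np.array(p)-[WX,WY,0]; return np.array([c*d[0]+s*d[1],-s*d[0]+c*d[1],d[2]])
def T(): 
    s=ctrl.read_state(); return np.array(s["eef_pos"]),R.from_euler("xyz",s["tool_rot"]).as_matrix()
def units(tgt): p,M=T(); return np.round(M.T@(tgt-p)/25,2)
E
python3 - <<'E'
from h import *
p,M=T(); print(M.round(3)); tcp=W(-45,-90,86)+19*M[:,2]; print(tcp,toWr(tcp))
print(units(tcp-300*M[:,2]),units(tcp), tcp-300*M[:,2])
E
```

```text
[[ 0.799  0.184  0.572]
 [ 0.161 -0.983  0.092]
 [ 0.579  0.018 -0.815]]
[646.2771268  -68.15973807  70.51694072] [-33.99305964 -90.34948401  70.51694072]
[-16.74   6.46  16.96] [-16.74   6.46  28.96] [474.59621812 -95.73507194 314.98629781]
```

```bash
python3 -m crank '[[[-0.98,0.38,1,0],[-0.98,0.38,1,0],[-0.98,0.38,1,0],[-0.98,0.38,1,0],[-0.98,0.38,1,0],[-0.98,0.38,1,0],[-0.98,0.38,1,0],[-0.98,0.38,1,0],[-0.98,0.38,1,0],[-0.98,0.38,1,0]]]'
```

```text
clock: 9.72
eef_pos: [504.2, -8.4, 585.3]
tool_rot: [3.124, -0.621, 0.191]
force: [0.8, -0.9, 0.4]
width: 85.2
gripper_force: 0.0
```

```bash
python3 -m crank '[[[-0.98,0.38,1,0],[-0.98,0.38,1,0],[-0.98,0.38,1,0],[-0.98,0.38,1,0],[-0.98,0.38,1,0],[-0.98,0.38,1,0],[-0.98,0.38,1,0],[0,0,0,0]]]'
python3 - <<'E'
from h import *
c=ctrl.get_image("wrist");save(c,"wrist1");p,M=T();print(p,ctrl.read_state()["qpos"])
for t,z in(("handle",85),("spindle_tip",110),("roll",50)):
    for r in ctrl.place_of("wrist",t)[:2]: print(t,r,toWr(onz(c,r["position"],z)))
print(units(W(-45,-90,86)+19*M[:,2]))
c=ctrl.get_image("scene")
for t in("handle","spindle_tip"):
  for r in ctrl.place_of("scene",t)[:1]: print(r,toWr(onz(c,r["position"],85 if t=="handle" else 110)))
E
```

```text
clock: 10.38
eef_pos: [478.1, -81.3, 351.6]
tool_rot: [3.133, -0.612, 0.182]
force: [-0.6, -0.4, 0.4]
width: 85.4
gripper_force: 0.0
[480.6282478  -78.44296812 354.78182328] [-0.83246324 -0.12119365  1.0493633   2.26712556 -0.35353525  0.38597175
 -0.85081031]
handle {'position': [180.8, 289.1], 'confidence': 0.95} [-51.64341152 -85.71111438  85.        ]
roll {'position': [150.0, 289.8], 'confidence': 0.89} [ 14.74204016 -89.22218267  50.        ]
[-1.5   0.75 13.13]
{'position': [181.5, 224.9], 'confidence': 0.81} [-49.84625609 -97.77199955  85.        ]
{'position': [177.5, 198.5], 'confidence': 0.91} [ 29.86730133 -92.23550763 110.        ]
```

View pics/wrist1.png

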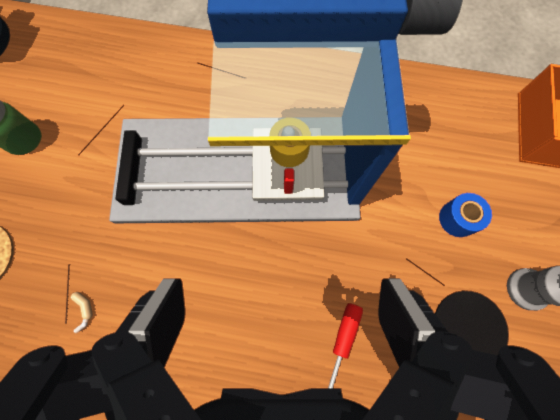

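The wrist view shows the handle at (181,289), the roll at (150,290) under the guard, and the guard edge from (141,209) to (138,408). I refine the winder pose with these.

```bash
python3 - <<'E'
from h import *
from scipy.optimize import least_squares
c=ctrl.get_image("wrist")
w=[((-65,-200,232),(138,408)),((-65,0,232),(141,209)),((-45,-90,85),(181,289)),((20,-90,50),(150,290)),((-85,200,18),(221,111)),((-85,-200,18),(217,359)),((100,200,18),(119,123))]
def f(x,full=False):
    k,s=np.cos(x[2]),np.sin(x[2]); return np.concatenate([np.array(proj(c,(x[0]+k*P[0]-s*P[1],x[1]+s*P[0]+k*P[1],P[2])))-px for P,px in w])
r=least_squares(f,[662,27,.19],loss="soft_l1"); print(r.x,np.round(r.fun.reshape(-1,2) if r.fun.size==14 else r.fun,1))
E
sed -i "s/^def units/def g(x,y,z): return units(W(x,y,z)+19*T()[1][:,2])\ndef units/" h.py
```

```text
[6.69967998e+02 3.17087080e+01 2.05720928e-01] [[ 1.2 -4.2]
 [ 0.9  1.7]
 [-2.7  2.8]
 [-0.4 -0.3]
 [-0.4 -0.9]
 [-0.7 -0.3]
 [ 0.6  0.4]]
```

```bash
python3 -m crank '[[[-0.2,0.1,1,0],[-0.2,0.1,1,0],[-0.2,0.1,1,0],[-0.2,0.1,1,0],[-0.2,0.1,1,0],[-0.2,0.1,1,0],[-0.1,0.1,1,0],[0,0,0,0]]]'
python3 - <<'E'
from h import *
c=ctrl.get_image("wrist");save(c,"wrist2");p,M=T();s=ctrl.read_state();print(p,s["qpos"],s["tool_rot"])
for t,z in(("handle",85),("spindle_tip",110),("roll",50)):
    for r in ctrl.place_of("wrist",t)[:1]: q=onz(c,r["position"],z);print(t,r,q,toWr(q))
print(g(-45,-90,86))
E
```

```text
clock: 11.45
eef_pos: [497.1, -73.1, 282.7]
tool_rot: [-3.135, -0.567, 0.192]
force: [-0.5, 0.5, -0.0]
width: 84.9
gripper_force: 0.0
[496.89238907 -74.70287235 283.43811435] [-0.21847064  0.13457858  0.57078403  2.31612435 -1.06411477  0.40007356
 -0.11198477] [-3.13621757 -0.56741737  0.1901178 ]
handle {'position': [165.4, 298.4], 'confidence': 0.8} [629.35960992 -66.10565258  85.        ] [-50.21298028 -85.12111728  85.        ]
spindle_tip {'position': [128.1, 297.5], 'confidence': 0.29} [664.76816504 -57.39084076 110.        ] [-13.79390692 -83.28677392 110.        ]
roll {'position': [128.8, 298.1], 'confidence': 0.58} [695.48259749 -54.96324241  50.        ] [ 16.82283728 -86.73417429  50.        ]
[ 0.33  0.92 10.38]
```

View pics/wrist2.png

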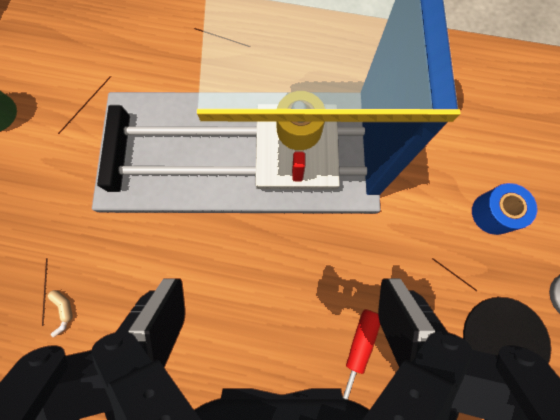

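```bash
python3 -m crank '[[[0,0.1,1,0],[0,0.1,1,0],[0,0.1,1,0],[0,0.1,1,0],[0,0,0,0]]]'
python3 - <<'E'
from h import *
c=ctrl.get_image("wrist");p,M=T();s=ctrl.read_state();print(p,s["qpos"],s["tool_rot"])
for t,z in(("handle",85),("roll",50)):
    for r in ctrl.place_of("wrist",t)[:1]: q=onz(c,r["position"],z);print(t,r,q,toWr(q))
print(g(-46,-88,86))
E
```

```text
clock: 12.07
eef_pos: [530.0, -75.2, 238.6]
tool_rot: [3.141, -0.542, 0.204]
force: [-0.0, -0.3, 0.7]
width: 85.4
gripper_force: 0.0
[529.17205399 -76.55827609 239.1085075 ] [ 0.298227    0.2506567  -0.05949076  2.28538314 -1.09893683  0.23383625
 -0.08968151] [ 3.13881349 -0.54248129  0.20296379]
handle {'position': [402.0, 348.0], 'confidence': 0.26} [ 423.53672567 -158.97661621   85.        ] [-269.92365023 -137.22962983   85.        ]
roll {'position': [130.3, 294.2], 'confidence': 0.9} [696.02191936 -56.05295141  50.        ] [ 17.14548029 -87.9064521   50.        ]
[0.42 0.47 8.21]
```

```bash
python3 -m crank '[[[0.05,0.05,1,0],[0.05,0.05,1,0],[0.05,0.05,1,0],[0.05,0.05,1,0],[0,0,0,0]]]'
python3 - <<'E'
from h import *
c=ctrl.get_image("wrist");p,M=T();s=ctrl.read_state();print(p,s["qpos"],s["tool_rot"])
for t,z in(("handle",85),("roll",50)):
    for r in ctrl.place_of("wrist",t)[:1]: q=onz(c,r["position"],z);print(t,r,q,toWr(q))
print(g(-46,-88,86))
E
```

```text
clock: 12.63
eef_pos: [592.9, -78.5, 186.3]
tool_rot: [-3.124, -0.494, 0.206]
force: [0.0, -0.9, 0.7]
width: 85.4
gripper_force: 0.0
[591.38663778 -78.29370448 186.83380795] [ 0.2291362   0.42807169 -0.01310997  2.15691771 -1.09908413  0.23351282
 -0.10180598] [-3.12357474 -0.49376205  0.20572218]
handle {'position': [216.0, 281.2], 'confidence': 0.55} [628.81451147 -68.12772423  85.        ] [-51.13203776 -87.00293541  85.        ]
[-0.34  0.04  5.19]
```

The wrist reaches its low limit (q6 = 0.23, q5 = −1.1), so the tilt is fading. The reach-in needs the flipped wrist branch, with q5 near π. I'll back off and turn the tool half a turn so q5 swings that way.

```bash
python3 -m crank '[[[0,0,-1,-1],[0,0,-1,-1],[0,0,-1,-1],[0,0,0,-1],[0,0,0,-1],[0,0,0,-1],[0,0,0,-1],[0,0,0,-1],[0,0,0,-1],[0,0,0,-1],[0,0,0,-1],[0,0,0,-1]]]'
python3 - <<'E'
from h import *
s=ctrl.read_state();print(s["qpos"])
E
```

```text
clock: 13.78
eef_pos: [555.1, -87.7, 254.3]
tool_rot: [2.733, -0.289, 1.232]
force: [0.2, -0.3, 0.1]
width: 85.3
gripper_force: 0.0
[ 0.29233914  0.27116896 -0.03790101  2.15070417 -0.68593004  0.35244156
  0.46428802]
```

```bash
python3 -m crank '[[[0,0,0,-1],[0,0,0,-1],[0,0,0,-1],[0,0,0,-1],[0,0,0,-1],[0,0,0,-1],[0,0,0,-1],[0,0,0,-1],[0,0,0,-1],[0,0,0,-1],[0,0,0,-1],[0,0,0,-1]]]'
python3 - <<'E'
from h import *
s=ctrl.read_state();print(s["qpos"],T()[1].round(3))
E
```

```text
clock: 14.78
eef_pos: [555.1, -87.8, 254.1]
tool_rot: [2.668, 0.15, 2.096]
force: [0.4, 0.3, 0.8]
width: 85.4
gripper_force: 0.0
[ 0.49549183  0.28106753 -0.29443495  2.14563025 -0.46267274  0.31148504
  1.20354732] [[-0.496  0.736  0.461]
 [ 0.856  0.505  0.114]
 [-0.149  0.451 -0.88 ]]
```

```bash
python3 -m crank '[[[0,0,0,-1],[0,0,0,-1],[0,0,0,-1],[0,0,0,-1],[0,0,0,-1],[0,0,0,-1],[0,0,0,-1],[0,0,0,-1],[0,0,0,-1],[0,0,0,-1],[0,0,0,-1],[0,0,0,-1]]]'
python3 - <<'E'
from h import *
s=ctrl.read_state();print(s["qpos"],T()[1].round(3))
E
```

```text
clock: 15.78
eef_pos: [555.0, -87.9, 253.8]
tool_rot: [2.989, 0.472, 3.055]
force: [-0.2, -0.2, 0.5]
width: 85.2
gripper_force: 0.0
[ 0.69017762  0.30642947 -0.54630711  2.14108016 -0.16563043  0.28851805
  1.87064029] [[-0.887  0.016  0.461]
 [ 0.077  0.991  0.113]
 [-0.455  0.136 -0.88 ]]
```

```bash
python3 -m crank '[[[0,0,0,-1],[0,0,0,-1],[0,0,0,-1],[0,0,0,-1],[0,0,0,-1],[0,0,0,-1],[0,0,0,-1],[0,0,0,-1],[0,0,0.5,-1],[0,0,0.5,-1],[0,0,0.5,-1],[0,0,0.5,-1]]]'
python3 - <<'E'
from h import *
s=ctrl.read_state();print(s["qpos"],T()[1].round(3))
E
```

```text
clock: 16.78
eef_pos: [573.4, -83.5, 215.2]
tool_rot: [-2.841, 0.392, -2.222]
force: [-0.5, -0.8, -0.3]
width: 85.3
gripper_force: 0.0
[ 0.80046041  0.44447056 -0.77093094  2.14684457  0.56355336  0.2342425
  2.0610205 ] [[-0.56  -0.691  0.457]
 [-0.735  0.669  0.111]
 [-0.382 -0.274 -0.883]]
```

```bash
python3 -m crank '[[[0,0,0.7,0],[0,0,0.7,0],[0,0,0.7,0],[0,0,0.7,0]]]'
python3 - <<'E'
from h import *
s=ctrl.read_state();print(s["qpos"],T()[1].round(3),toWr(T()[0]))
E
```

```text
clock: 17.12
eef_pos: [601.8, -77.3, 159.2]
tool_rot: [-2.843, 0.391, -2.225]
force: [-0.1, -0.6, -0.2]
width: 85.6
gripper_force: 0.0
[ 0.74461961  0.59576857 -0.78152233  2.1420842   1.26444265  0.23745741
  1.3802402 ] [[-0.563 -0.69   0.455]
 [-0.733  0.671  0.11 ]
 [-0.382 -0.272 -0.883]] [-79.37907357 -90.89567435 159.15670859]
```

```bash
python3 -m crank '[[[0,0,0,1],[0,0,0,1],[0,0,0,1],[0,0,0,1],[0,0,0,1],[0,0,0,1],[0,0,0,1],[0,0,0,1]]]'
python3 - <<'E'
from h import *
s=ctrl.read_state();p,M=T();print(s["qpos"],M.round(3),toWr(p))
c=ctrl.get_image("wrist");save(c,"wrist3")
for t,z in(("handle",85),("roll",50)):
    for r in ctrl.place_of("wrist",t)[:1]: q=onz(c,r["position"],z);print(t,r,q,toWr(q))
print(g(-46,-88,86))
E
```

```text
clock: 17.78
eef_pos: [601.3, -77.2, 159.7]
tool_rot: [3.129, 0.487, -2.932]
force: [-0.4, -0.5, -0.1]
width: 85.6
gripper_force: 0.0
[ 0.74396     0.59364945 -0.78025928  2.14222359  1.25486651  0.23674581
  0.74536561] [[-0.864 -0.214  0.455]
 [-0.184  0.977  0.11 ]
 [-0.468  0.011 -0.884]] [-79.82219956 -90.6982703  159.69968191]
handle {'position': [199.5, 288.1], 'confidence': 0.66} [629.8183425  -64.03633789  85.        ] [-49.36974945 -83.17651948  85.        ]
roll {'position': [221.7, 278.7], 'confidence': 0.96} [694.12866171 -57.549298    50.        ] [ 15.00258411 -89.01616991  50.        ]
[0.2  0.03 3.99]
```

View pics/wrist3.png

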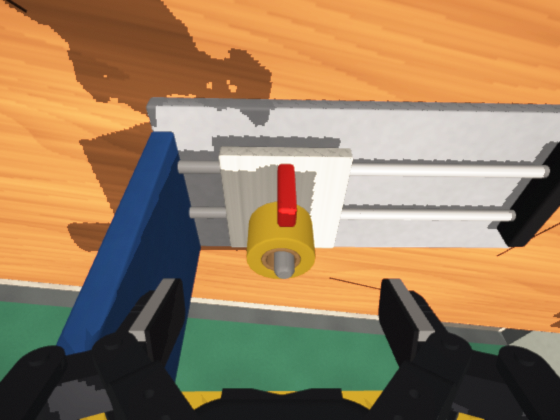

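The image is now upside down because of the half turn. The fin, at (195,287), lies centred between the fingers, with the yellow roll behind it at (230,280). I go in, biased slightly toward the fin's front to keep clear of the guard.

```bash
python3 -c "
from h import *
print(g(-52,-88,83))"; python3 -m crank '[[[0.2,0,0.6,0],[0.1,0,0.6,0],[0,0,0.6,0]]]'
python3 -c "
from h import *
s=ctrl.read_state();p,M=T();print(s['qpos'],s['force'],M[:,2],toWr(p),g(-52,-88,83))"
```

```text
[0.47 0.04 3.98]
clock: 18.18
eef_pos: [615.8, -73.5, 115.7]
tool_rot: [3.131, 0.488, -2.925]
force: [0.1, 0.9, -0.9]
width: 85.1
gripper_force: 0.0
[ 0.69390577  0.6913731  -0.74639466  2.14346908  1.67178143  0.25606247
  0.35777889] [ 0.08043707  0.87322989 -0.9049369 ] [ 0.4551786   0.11103157 -0.8834503 ] [-64.88762075 -89.8078149  115.7270109 ] [0.16 0.04 2.16]
```

```bash
python3 -m crank '[[[0.1,0,0.55,0],[0.05,0,0.55,0],[0,0,0.5,0],[0,0,0.5,0],[0,0,0,0]]]'
python3 - <<'E'
from h import *
s=ctrl.read_state();p,M=T();print(s['qpos'],s['force'],M[:,2],toWr(p),g(-52,-88,83))
c=ctrl.get_image("wrist");save(c,"wrist4")
E
```

```text
clock: 18.6
eef_pos: [636.6, -67.6, 66.0]
tool_rot: [3.127, 0.486, -2.927]
force: [-0.1, -0.2, 1.0]
width: 85.5
gripper_force: 0.0
[ 0.69499391  0.83805442 -0.80470272  2.11580073  1.88685736  0.37131396
  0.18954886] [-0.09699222 -0.18995304  1.00772684] [ 0.45318458  0.1133329  -0.88418289] [-43.36296718 -87.94387055  65.99383233] [-0.01  0.02 -0.  ]
```

View pics/wrist4.png

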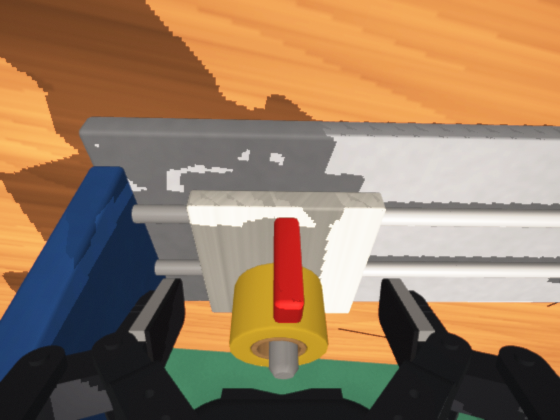

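```bash
python3 -m crank '[[[0,0,0,0],[0,0,0,0],[0,0,0,0],[0,0,0,0],[0,0,0,0],[0,0,0,0],[0,0,0,0],[0,0,0,0]]]' 1
python3 - <<'E'
from h import *
s=ctrl.read_state();p,M=T();print(s['qpos'],s['force'],toWr(p))
d=W(0,180,0)-W(0,0,0);print(M.T@d/25)
c=ctrl.get_image("wrist");save(c,"wrist5")
E
```

```text
clock: 19.32
eef_pos: [636.8, -66.5, 68.5]
tool_rot: [3.126, 0.489, -2.928]
force: [-4.3, 0.5, 6.6]
width: 11.7
gripper_force: 58.6
[ 0.6960364   0.83408361 -0.80732239  2.11698688  1.88558965  0.36974373
  0.18815903] [-4.27706857  0.52516211  6.58088955] [-42.94356879 -86.96936666  68.49396834]
[-0.14437139  7.19609855  0.18794304]
```

View pics/wrist5.png

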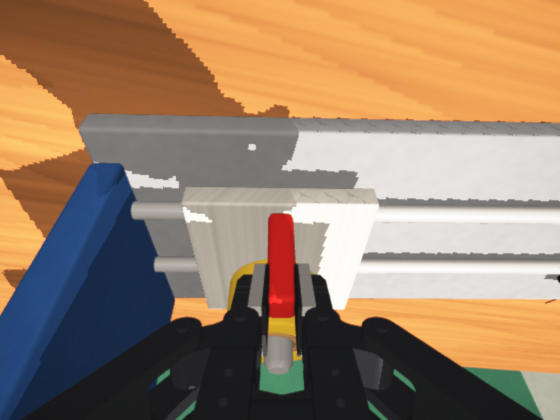

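The fin is held between the pads, at (270,281). Now I draw the carriage out.

```bash
python3 -m crank '[[[0,0.3,0,0],[0,0.5,0,0],[0,0.5,0,0],[-0.05,0.5,0.05,0],[0,0.5,0,0],[0,0.5,0,0],[-0.05,0.5,0.05,0],[0,0.5,0,0],[0,0.5,0,0],[-0.05,0.5,0.05,0],[0,0.5,0,0],[0,0.3,0,0]]]'
python3 - <<'E'
from h import *
s=ctrl.read_state();p,M=T();print(s['qpos'],s['force'],toWr(p),M.round(3))
E
```

```text
clock: 20.37
eef_pos: [610.5, 70.0, 68.4]
tool_rot: [3.129, 0.487, -2.928]
force: [-5.6, -3.8, 8.1]
width: 11.4
gripper_force: 60.5
[ 0.48800995  0.87586082 -0.96140878  2.21453419  1.9529406   0.65016912
 -0.13930348] [-5.59890026 -3.84706389  8.05030947] [-42.89970016  52.13603857  68.43865558] [[-0.864 -0.217  0.455]
 [-0.187  0.976  0.111]
 [-0.468  0.011 -0.884]]
```

```bash
python3 -m crank '[[[0,0.4,0,0],[0,0.4,0,0],[0,0.4,0,0],[0,0.2,0,0],[0,0.15,0,0],[0,0.1,0,0],[0,0.1,0,0],[0,0,0,0]]]'
python3 - <<'E'
from h import *
s=ctrl.read_state();p,M=T();print(s['qpos'][2],s['force'],toWr(p))
E
```

```text
clock: 21.03
eef_pos: [603.5, 106.6, 68.5]
tool_rot: [3.138, 0.488, -2.933]
force: [-3.5, -13.3, 10.2]
width: 11.7
gripper_force: 60.6
-0.9821902123147525 [ -3.53777111 -13.30702509  10.18836558] [-42.84341633  89.3267333   68.46630464]
```

```bash
python3 -m crank '[[[0,0.2,0,0],[0,0.2,0,0],[0,0,0,0]]]'
python3 - <<'E'
from h import *
s=ctrl.read_state();p,M=T();print(s['force'],toWr(p))
c=ctrl.get_image("scene");save(c,"scene2")
for t,z in(("handle",85),("spindle_tip",110),("roll",50)):
    for r in ctrl.place_of("scene",t)[:1]: print(t,r,toWr(onz(c,r["position"],z)))
im=cv2.resize(c["img"][100:320,110:400],None,fx=2.6,fy=2.6);cv2.imwrite("pics/sc2.png",im[:,:,::-1])
E
```

```text
clock: 21.28
eef_pos: [603.6, 106.3, 68.4]
tool_rot: [-3.129, 0.489, -2.94]
force: [-6.1, -28.7, 19.7]
width: 11.1
gripper_force: 62.0
[ -6.07980322 -28.70040017  19.68715856] [-42.81942411  89.03361649  68.36217243]
handle {'position': [230.0, 218.7], 'confidence': 0.8} [-41.42725333  85.73322604  85.        ]
spindle_tip {'position': [224.2, 196.7], 'confidence': 0.58} [ 20.66303538  83.18172759 110.        ]
roll {'position': [237.5, 201.1], 'confidence': 0.75} [12.90466241 89.38994946 50.        ]
```

View pics/sc2.png

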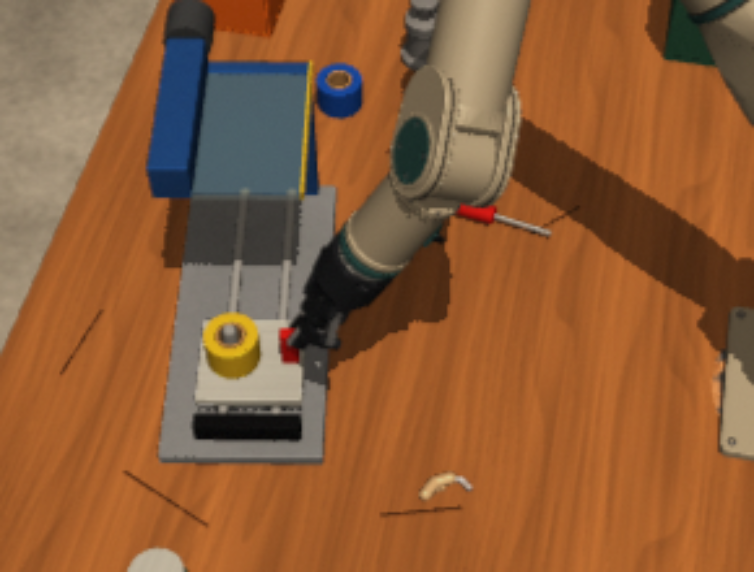

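The carriage is against the black stop with the roll still on its spindle. I relax the push slightly and open.

```bash
python3 -m crank '[[[0,-0.25,0,0]]]'
python3 -m crank '[[[0,0,0,0],[0,0,0,0],[0,0,0,0],[0,0,0,0],[0,0,0,0],[0,0,0,0]]]' -1
python3 - <<'E'
from h import *
s=ctrl.read_state();p,M=T();print(s['force'],toWr(p),M.round(3),s['qpos'])
c=ctrl.get_image("scene")
for t,z in(("handle",85),("spindle_tip",110),("roll",50)):
    for r in ctrl.place_of("scene",t)[:1]: print(t,r,toWr(onz(c,r["position"],z)))
q=toWr(p); print(units(W(q[0],89.2,q[2]+55)),units(W(27,89.2,q[2]+55)),units(W(27,89.2,70)))
E
```

```text
clock: 21.57
eef_pos: [603.5, 106.3, 68.5]
tool_rot: [-3.14, 0.488, -2.936]
force: [-1.9, -8.6, 5.6]
width: 11.3
gripper_force: 60.2
clock: 22.07
eef_pos: [601.0, 117.7, 68.7]
tool_rot: [3.126, 0.488, -2.928]
force: [-0.2, -0.2, 0.4]
width: 82.5
gripper_force: 0.0
[-0.15680893 -0.21407034  0.44659016] [-43.16127206 100.77222683  68.68392424] [[-0.863 -0.219  0.455]
 [-0.187  0.976  0.115]
 [-0.469  0.014 -0.883]] [ 0.39430928  0.88696943 -0.98887623  2.2243353   1.94092861  0.72165631
 -0.22273038]
handle {'position': [227.4, 219.8], 'confidence': 0.9} [-44.10121193  76.47887264  85.        ]
spindle_tip {'position': [225.7, 195.1], 'confidence': 0.61} [ 24.82819498  88.49848589 110.        ]
roll {'position': [236.0, 202.3], 'confidence': 0.65} [ 9.75928681 84.0098382  50.        ]
[-1.02 -0.4  -1.96] [-3.5  -0.49 -0.64] [-2.49 -0.51  1.26]
```

```bash
python3 -m crank '[[[-0.25,-0.2,-0.49,0],[-0.25,-0.2,-0.49,0],[-0.26,0,-0.49,0],[-0.26,0,-0.49,0],[-0.62,-0.02,0.33,0],[-0.62,-0.02,0.33,0],[-0.62,-0.02,0.33,0],[-0.62,-0.02,0.33,0],[0,0,0,0]]]'
python3 - <<'E'
from h import *
s=ctrl.read_state();p,M=T();print(s['force'],toWr(p),s['qpos'],M[:,2],units(W(27,89.2,70)))
c=ctrl.get_image("wrist");save(c,"wrist6")
for t,z in(("spindle_tip",110),("roll",50)):
    for r in ctrl.place_of("wrist",t)[:1]: print(t,r,toWr(onz(c,r["position"],z)))
E
```

```text
clock: 23.02
eef_pos: [675.4, 120.0, 124.6]
tool_rot: [3.126, 0.491, -2.931]
force: [0.5, 0.5, -0.2]
width: 85.4
gripper_force: 0.0
[ 0.4606428   0.48738003 -0.16480484] [ 30.35010408  88.83737649 124.59587306] [ 0.38427428  0.79949106 -0.94281772  2.00629083  1.58566613  0.59937809
  0.16721589] [ 0.45800956  0.11386558 -0.88162456] [ 1.15 -0.01  1.86]
spindle_tip {'position': [218.1, 279.8], 'confidence': 0.63} [ 16.93448253  88.50806101 110.        ]
roll {'position': [151.2, 275.7], 'confidence': 0.88} [15.61239372 86.37503429 50.        ]
```

View pics/wrist6.png

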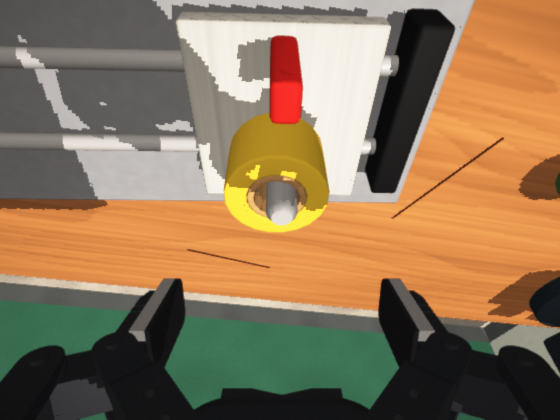

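```bash
python3 -m crank '[[[0.29,0,0.47,0],[0.29,0,0.47,0],[0.29,0,0.46,0],[0.28,0,0.46,0],[0,0,0,0]]]'
python3 - <<'E'
from h import *
s=ctrl.read_state();p,M=T();print(s['force'],toWr(p))
E
python3 -m crank '[[[0,0,0,0],[0,0,0,0],[0,0,0,0],[0,0,0,0],[0,0,0,0],[0,0,0,0]]]' 1
python3 - <<'E'
from h import *
s=ctrl.read_state();p,M=T();print(s['force'],toWr(p),M.round(3))
E
```

```text
clock: 23.58
eef_pos: [665.5, 118.5, 66.0]
tool_rot: [3.127, 0.483, -2.928]
force: [-0.5, 0.2, -0.1]
width: 85.5
gripper_force: 0.0
[-0.54548426  0.17947533 -0.0592398 ] [20.32078489 89.24402893 66.03471493]
clock: 24.08
eef_pos: [671.5, 119.7, 73.5]
tool_rot: [3.129, 0.496, -2.928]
force: [-2.7, -2.3, 15.3]
width: 14.6
gripper_force: 63.3
[-2.7009593  -2.34939499 15.2725441 ] [26.41316191 89.34391029 73.53668145] [[-0.86  -0.218  0.462]
 [-0.187  0.976  0.113]
 [-0.476  0.011 -0.88 ]]
```

```bash
python3 - <<'E'
from h import *
s=ctrl.read_state();print(s['width'],s['gripper_force'])
c=ctrl.get_image("wrist");d=ctrl.get_image("scene")
a=cv2.resize(c["img"],(400,300)); b=cv2.resize(d["img"][170:290,150:310],(400,300))
cv2.imwrite("pics/w7.png",np.hstack([a,b])[:,:,::-1])
E
```

```text
14.579736722212997 63.29360288693351
```

View pics/w7.png

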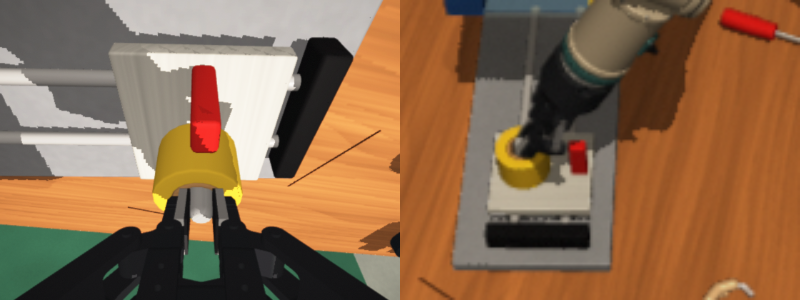

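```bash
python3 - <<'E'
from h import *
p,M=T()
P={"tcp":p,"grasp":p-19*M[:,2],"-40":p-40*M[:,2],"spt":W(20,89.5,110),"rolltopC":W(20,89.5,95),"rolltopF":W(-11,89.5,95),"rollbotF":W(-11,89.5,50),"fintopRear":W(-35,89.5,105),"fintopFront":W(-55,89.5,105)}
cs={n:ctrl.get_image(n) for n in("wrist","scene")}
for k,v in P.items():
    a=proj(cs["wrist"],v);b=proj(cs["scene"],v); print(k,toWr(v).round(),"w",np.round(a),"w-panel(x,y)",np.round([a[1]*400/560,a[0]*300/420]),"s-panel(x,y)",np.round([(b[1]-150)*2.5,(b[0]-170)*2.5]))
E
```

```text
tcp [26. 89. 74.] w [254. 280.] w-panel(x,y) [200. 181.] s-panel(x,y) [114. 158.]
grasp [17. 89. 90.] w [270. 280.] w-panel(x,y) [200. 193.] s-panel(x,y) [121. 149.]
-40 [  7.  88. 109.] w [292. 280.] w-panel(x,y) [200. 209.] s-panel(x,y) [128. 140.]
spt [ 20.  90. 110.] w [309. 281.] w-panel(x,y) [201. 220.] s-panel(x,y) [117. 140.]
rolltopC [20. 90. 95.] w [281. 281.] w-panel(x,y) [201. 201.] s-panel(x,y) [118. 147.]
rolltopF [-11.  90.  95.] w [242. 283.] w-panel(x,y) [202. 173.] s-panel(x,y) [145. 148.]
rollbotF [-11.  90.  50.] w [175. 282.] w-panel(x,y) [201. 125.] s-panel(x,y) [148. 169.]
fintopRear [-35.  90. 105.] w [223. 286.] w-panel(x,y) [204. 159.] s-panel(x,y) [165. 143.]
fintopFront [-55.  90. 105.] w [182. 288.] w-panel(x,y) [206. 130.] s-panel(x,y) [182. 143.]
```

```bash
python3 - <<'E'
from h import *
p,M=T(); c=ctrl.get_image("wrist")
def tool(px,y):
    o,d=ray(c,px); o=M.T@(o-p); d=M.T@d; return (o+d*(y-o[1])/d[1]).round(1)
print("cam",(M.T@(np.array(c["extrinsics"])[:3,3]-p)).round(), c["intrinsics"])
for px,y in(((280,182),-42.5),((280,182),42.5),((280,381),42.5),((280,381),-42.5),((262,247),7),((262,247),-7),((262,316),-7),((262,316),7)): print(px,y,tool(px,y))
g_=cv2.cvtColor(c["img"],cv2.COLOR_RGB2GRAY)
im=cv2.resize(c["img"][220:340,200:360],(800,600),interpolation=2);cv2.imwrite("pics/w8.png",im[:,:,::-1])
E
```

```text
cam [  82.    1. -173.] [[340.73659275   0.         281.30069551]
 [  0.         340.73659275 212.70644403]
 [  0.           0.           1.        ]]
(280, 182) -42.5 [  7.  -42.5 -41.3]
(280, 182) 42.5 [ 153.8   42.5 -299.3]
(280, 381) 42.5 [  9.7  42.5 -46.1]
(280, 381) -42.5 [ 156.5  -42.5 -303.8]
(262, 247) 7 [ 109.7    7.  -228.3]
(262, 247) -7 [  46.8   -7.  -103.3]
(262, 316) -7 [ 116.5   -7.  -241.8]
(262, 316) 7 [  53.8    7.  -117.2]
```

View pics/w8.png

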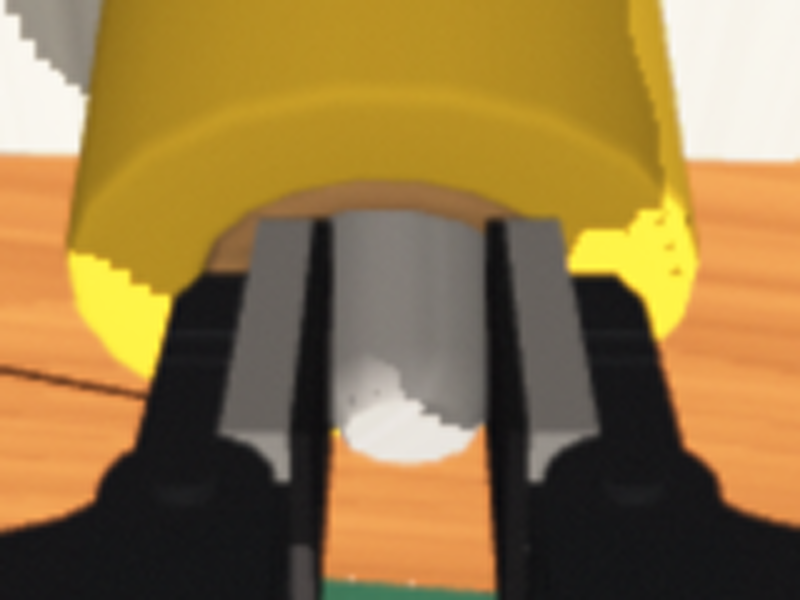

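The fingers closed on the spindle above the roll, so the pads sit further back than I assumed. The roll is still seated on the deck. I relax, open, and go lower.

```bash
python3 -m crank '[[[-0.1,0,-0.25,0],[0,0,0,0]]]'; python3 -m crank '[[[0,0,0,0],[0,0,0,0],[0,0,0,0],[0,0,0,0],[0,0,0,0],[0,0,0,0]]]' -1
python3 - <<'E'
from h import *
s=ctrl.read_state();p,M=T();print(s['force'],toWr(p),units(W(24,89.3,60)),units(W(24,89.3,52)))
c=ctrl.get_image("scene")
for t,z in(("handle",85),("spindle_tip",110),("roll",50)):
    for r in ctrl.place_of("scene",t)[:1]: print(t,r,toWr(onz(c,r["position"],z)))
c=ctrl.get_image("wrist")
for t,z in(("handle",85),("spindle_tip",110),("roll",50)):
    for r in ctrl.place_of("wrist",t)[:1]: print(t,r,toWr(onz(c,r["position"],z)))
E
```

```text
clock: 24.5
eef_pos: [671.1, 116.3, 74.8]
tool_rot: [3.129, 0.489, -2.933]
force: [19.7, 3.4, -24.1]
width: 13.4
gripper_force: 60.8
clock: 25.0
eef_pos: [667.7, 119.3, 76.3]
tool_rot: [3.127, 0.489, -2.929]
force: [0.7, 0.4, 0.5]
width: 83.9
gripper_force: 0.0
[0.72293735 0.35595435 0.45736268] [22.6477565  89.62793007 76.31895257] [ 0.26 -0.02  0.6 ] [ 0.41 -0.03  0.88]
handle {'position': [228.0, 219.1], 'confidence': 0.83} [-42.17552873  78.63427359  85.        ]
spindle_tip {'position': [221.7, 197.9], 'confidence': 0.64} [ 17.93038765  74.31799646 110.        ]
roll {'position': [235.3, 202.4], 'confidence': 0.67} [ 9.65641939 81.50619284 50.        ]
handle {'position': [162.8, 276.2], 'confidence': 0.78} [-48.00876823  86.096243    85.        ]
spindle_tip {'position': [307.9, 277.9], 'confidence': 0.71} [ 20.49067076  88.00360797 110.        ]
roll {'position': [215.1, 268.6], 'confidence': 0.85} [19.03582244 82.77914041 50.        ]
```

```bash
python3 -m crank '[[[0.13,0,0.3,0],[0.13,0,0.3,0],[0,0,0,0]]]'; python3 -m crank '[[[0.1,0,0.2,0],[0.07,0,0.15,0],[0,0,0,0]]]'
python3 - <<'E'
from h import *
s=ctrl.read_state();p,M=T();print(s['force'],toWr(p))
E
```

```text
clock: 25.65
eef_pos: [668.3, 119.1, 58.0]
tool_rot: [3.127, 0.486, -2.929]
force: [-0.7, -0.9, -0.2]
width: 85.2
gripper_force: 0.0
clock: 25.9
eef_pos: [668.9, 119.6, 48.9]
tool_rot: [3.127, 0.487, -2.929]
force: [-0.3, -0.2, -0.4]
width: 85.2
gripper_force: 0.0
[-0.33353854 -0.24758537 -0.4006286 ] [23.87503552 89.74730045 48.94374489]
```

```bash
python3 -m crank '[[[0,0,0,0],[0,0,0,0],[0,0,0,0],[0,0,0,0],[0,0,0,0]]]' 1
python3 - <<'E'
from h import *
s=ctrl.read_state();p,M=T();print(s['force'],s['width'],toWr(p))
E
```

```text
clock: 26.32
eef_pos: [669.7, 119.4, 50.9]
tool_rot: [3.128, 0.489, -2.929]
force: [-2.4, -1.3, 5.7]
width: 58.4
gripper_force: 62.4
[-2.42243171 -1.3214942   5.72277975] 58.414658438737284 [24.62273156 89.38257164 50.89924291]
```

Roll gripped (width 58). I make sure the carriage is on its stop by nudging it +y through the roll.

```bash
python3 -m crank '[[[0,0.15,0,0],[0,0.15,0,0],[0,0.15,0,0],[0,0,0,0]]]'
python3 - <<'E'
from h import *
s=ctrl.read_state();p,M=T();print(s['force'],s['width'],toWr(p))
E
```

```text
clock: 26.65
eef_pos: [669.2, 123.2, 51.0]
tool_rot: [3.14, 0.49, -2.933]
force: [-4.5, -14.7, 12.5]
width: 58.3
gripper_force: 63.7
[ -4.47351166 -14.65710966  12.49140743] 58.269165828618334 [24.89518884 93.20631615 50.95585748]
```

```bash
python3 -m crank '[[[-0.14,0,-0.27,0],[-0.05,0,-0.09,0],[0,-0.15,0,0],[0,-0.15,0,0],[0,-0.12,0,0],[0,0,0,0]]]'
python3 - <<'E'
from h import *
s=ctrl.read_state();p,M=T();print(s['force'],s['width'],toWr(p),M.T@[0,0,1],s['qpos'])
c=ctrl.get_image("wrist")
for t,z in(("handle",85),("roll",50)):
    for r in ctrl.place_of("wrist",t)[:1]: print(t,r,toWr(onz(c,r["position"],z)))
E
```

```text
clock: 27.15
eef_pos: [669.2, 120.3, 60.1]
tool_rot: [3.126, 0.488, -2.929]
force: [-0.8, -0.2, -2.3]
width: 57.9
gripper_force: 65.8
[-0.78675257 -0.20302232 -2.33156021] 57.90263895993494 [24.31848407 90.33420578 60.07425915] [-0.46903849  0.0135573  -0.88307366] [ 0.35785028  0.91565976 -0.90982262  2.05040298  1.8364845   0.63881534
 -0.04344063]
handle {'position': [188.1, 285.4], 'confidence': 0.66} [-47.64992191  90.09789313  85.        ]
roll {'position': [243.9, 282.1], 'confidence': 0.96} [28.27233711 91.71141935 50.        ]
```

```bash
python3 -m crank '[[[-0.15,0,-0.28,0],[-0.23,0.01,-0.44,0],[-0.23,0.01,-0.44,0],[-0.24,0.01,-0.44,0],[-0.23,0.01,-0.44,0],[-0.24,0.01,-0.44,0],[-0.23,0.01,-0.44,0],[-0.24,0.01,-0.44,0],[-0.23,0.01,-0.44,0],[0,0,0,0]]]'
python3 - <<'E'
from h import *
s=ctrl.read_state();p,M=T();print(s['force'],s['width'],toWr(p),s['qpos'])
cs=[];
for n in("scene","top"):
    c=ctrl.get_image(n);save(c,n+"3")
    for t,z in(("handle",85),("spindle_tip",110),("roll",p[2]-1)):
        for r in ctrl.place_of(n,t)[:1]: print(n,t,round(r["confidence"],2),toWr(onz(c,r["position"],z)),onz(c,r["position"],z).round())
tr=p+np.array(W(20-24.3,0,0)-W(0,0,0)); print("roll est",tr)
# roll should centre over (448,400)
print("level move units", M.T@(np.array([448,400,p[2]])-tr)/25)
E
```

```text
clock: 28.13
eef_pos: [670.2, 122.8, 170.5]
tool_rot: [3.126, 0.492, -2.928]
force: [-0.2, 0.7, -1.2]
width: 57.8
gripper_force: 65.7
[-0.18657604  0.74748493 -1.15700337] 57.79767212676772 [ 25.71077216  92.56717558 170.50494623] [ 0.41004371  0.71989182 -0.98156765  1.984826    1.40875092  0.59924801
  0.31388328]
scene handle 0.58 [-42.13767873  87.84552012  85.        ] [604. 105.  85.]
scene spindle_tip 0.72 [ 31.98281122  95.57123076 110.        ] [676. 127. 110.]
scene roll 0.94 [ 23.58869325  92.41974365 169.50494623] [668. 122. 170.]
top handle 0.32 [-257.15331471 -336.03054242   85.        ] [ 474. -352.   85.]
top spindle_tip 0.7 [ 15.07043646  87.79607658 110.        ] [661. 116. 110.]
top roll 0.51 [ 11.64362193  97.64465948 169.50494623] [655. 125. 170.]
roll est [665.94838771 121.94846908 170.50494623]
level move units [ 5.42710687 12.76258923 -2.71394045]
```

```bash
python3 -m crank '[[[0.2,0.5,-0.1,0],[0.4,0.9,-0.2,0],[0.42,0.98,-0.21,0],[0.42,0.98,-0.21,0],[0.42,0.98,-0.21,0],[0.42,0.98,-0.21,0]]]'
python3 - <<'E'
from h import *
s=ctrl.read_state();p,M=T();print(s['width'],p,s['qpos'])
E
```

```text
clock: 29.03
eef_pos: [576.9, 237.9, 167.6]
tool_rot: [3.126, 0.488, -2.929]
force: [-0.7, 0.6, -1.5]
width: 58.2
gripper_force: 65.8
58.19764346539332 [576.94164399 237.89912203 167.5577082 ] [ 0.14852655  0.66185955 -0.99401047  2.12268473  1.51675587  0.69998936
 -0.10653888]
```

Orientation holds; joints well inside range. Continue.

```bash
python3 -m crank '[[[0.42,0.98,-0.21,0],[0.42,0.98,-0.21,0],[0.42,0.98,-0.21,0],[0.42,0.98,-0.21,0],[0.42,0.98,-0.21,0],[0.42,0.95,-0.21,0],[0.3,0.7,-0.15,0],[0,0,0,0]]]'
python3 - <<'E'
from h import *
s=ctrl.read_state();p,M=T();print(s['width'],s['qpos'])
tr=p+np.array(W(20-24.3,0,0)-W(0,0,0)); print("roll est",tr)
for n in("scene","top"):
    c=ctrl.get_image(n)
    for r in ctrl.place_of(n,"roll")[:2]: print(n,r["confidence"],onz(c,r["position"],p[2]-1).round())
    for r in ctrl.trace(n,"roll")[:1]:
        print("mask ctr",onz(c,r["position"],p[2]+21).round())
print("to above mat", M.T@(np.array([448,400,tr[2]])-tr)/25,"vertical",M.T@[0,0,1])
E
```

```text
clock: 29.7
eef_pos: [461.3, 385.5, 168.4]
tool_rot: [3.121, 0.487, -2.923]
force: [1.3, 0.6, -1.4]
width: 58.1
gripper_force: 65.9
58.08645235589799 [-0.24579491  0.67301212 -1.03104926  2.1277995   1.46121119  0.90590553
 -0.42986264]
roll est [457.12361631 384.71229521 168.44897562]
scene 0.81 [448. 385. 167.]
scene 0.55 [396. -42. 167.]
mask ctr [462. 379. 189.]
top 0.74 [460. 386. 167.]
mask ctr [466. 392. 189.]
to above mat [ 0.19781713  0.67809773 -0.0904363 ] vertical [-0.46775576  0.01860349 -0.88366196]
```

```bash
python3 -m crank '[[[0.1,0.34,-0.05,0],[0.1,0.34,-0.04,0],[0.33,-0.01,0.62,0],[0.37,-0.01,0.7,0],[0.37,-0.01,0.7,0],[0.37,-0.02,0.7,0],[0.37,-0.01,0.7,0],[0.37,-0.02,0.7,0],[0.33,-0.01,0.62,0],[0,0,0,0]]]'
python3 - <<'E'
from h import *
s=ctrl.read_state();p,M=T();print(s['width'],s['force'],s['qpos'])
tr=p+np.array(W(20-24.3,0,0)-W(0,0,0)); print("roll est",tr)
for n in("scene","top"):
    c=ctrl.get_image(n)
    for r in ctrl.place_of(n,"roll")[:1]: print(n,r["confidence"],onz(c,r["position"],p[2]-1).round())
    for t in("roll","cork_mat"):
      for r in ctrl.trace(n,t)[:1 if t=="roll" else 3]: print(t,"mask ctr",onz(c,r["position"],p[2]+21 if t=="roll" else 6).round())
E
```

```text
clock: 30.83
eef_pos: [455.0, 393.9, 30.2]
tool_rot: [3.129, 0.483, -2.928]
force: [-0.3, -1.2, -2.0]
width: 57.9
gripper_force: 65.9
57.911156767424806 [-0.31734141 -1.15308429 -1.96805292] [-0.38054715  0.9459547  -0.8954775   2.19147185  1.8261542   0.99405282
 -0.78945077]
roll est [450.72981507 393.06523587  30.23608857]
roll mask ctr [452. 382.  51.]
cork_mat mask ctr [461. 427.   6.]
cork_mat mask ctr [258. 452.   6.]
cork_mat mask ctr [411. 535.   6.]
top 0.58 [450. 401.  29.]
roll mask ctr [454. 408.  51.]
cork_mat mask ctr [402. 520.   6.]
cork_mat mask ctr [221. 502.   6.]
cork_mat mask ctr [488. 399.   6.]
```

```bash
python3 -m crank '[[[0,0.2,0,0],[0.12,0,0.22,0],[0.12,0,0.22,0],[0.07,0,0.13,0],[0.05,0,0.09,0],[0,0,0,0]]]'
python3 - <<'E'
from h import *
s=ctrl.read_state();p,M=T();print(s['force'],p)
E
```

```text
clock: 31.73
eef_pos: [454.8, 399.1, 13.9]
tool_rot: [3.128, 0.486, -2.929]
force: [0.1, 0.1, -2.1]
width: 57.9
gripper_force: 65.9
[ 0.05383796  0.11689647 -2.13074839] [454.79801268 399.09021788  13.87673765]
```

```bash
python3 -m crank '[[[0.05,0,0.09,0],[0.05,0,0.09,0],[0.03,0,0.05,0],[0,0,0,0],[0,0,0,0]]]'
python3 - <<'E'
from h import *
s=ctrl.read_state();p,M=T();print(s['force'],p)
E
```

```text
clock: 32.15
eef_pos: [455.0, 399.7, 8.4]
tool_rot: [3.127, 0.488, -2.929]
force: [0.6, 0.2, -0.5]
width: 57.7
gripper_force: 65.8
[ 0.63285796  0.24948129 -0.51439253] [455.02031265 399.66862512   8.39680674]
```

```bash
python3 -m crank '[[[0.04,0,0.07,0],[0,0,0,0],[0,0,0,0]]]'
python3 - <<'E'
from h import *
s=ctrl.read_state();p,M=T();print(s['force'],p)
E
```

```text
clock: 32.4
eef_pos: [455.2, 400.0, 7.0]
tool_rot: [3.126, 0.489, -2.929]
force: [-2.0, -0.8, 2.6]
width: 58.0
gripper_force: 66.3
[-2.04535251 -0.80095326  2.62839143] [455.15889702 400.00174423   7.00697422]
```

Contact is felt (+2.6 N), so I release and withdraw.

```bash
python3 -m crank '[[[0,0,0,0],[0,0,0,0],[0,0,0,0],[0,0,0,0],[0,0,0,0],[0,0,0,0]]]' -1
python3 -m crank '[[[0,0,-0.3,0],[0,0,-0.5,0],[0,0,-0.7,0],[0,0,-0.8,0],[0,0,-0.8,0],[0,0,-0.8,0],[0,0,-0.8,0],[0,0,-0.8,0],[0,0,-0.5,0],[0,0,0,0]]]'
python3 - <<'E'
from h import *
s=ctrl.read_state();print(s['force'])
for n in("scene","top","wrist"):
    c=ctrl.get_image(n);save(c,n+"9")
    for t,z in(("roll",6),("handle",85),("spindle_tip",110),("hearing_aid",0),("jar",0),("screwdriver",0),("spare_roll",0),("pill_crusher",0)):
        for r in ctrl.place_of(n,t)[:1]:
            q=onz(c,r["position"],z);print(n,t,round(r["confidence"],2),q.round(),toWr(q).round() if z>50 else "")
    for r in ctrl.trace(n,"roll")[:1]:
        k=r["mask"].astype(np.uint8);x,y,w,h=cv2.boundingRect(k);print("roll mask",n,x,y,w,h,"ctr@28",onz(c,r["position"],28).round())
    if n!="wrist":
      hsv=cv2.cvtColor(c["img"],cv2.COLOR_RGB2HSV);m=cv2.inRange(hsv,(22,150,100),(32,255,255))
      P=[onz(c,(v,u),51) for v,u in np.argwhere(m)]; P=np.array([q for q in P if np.hypot(q[0]-448,q[1]-400)<70]); print("yellow@51",P.min(0).round() if len(P) else 0,P.max(0).round() if len(P) else 0)
E
```

```text
clock: 32.9
eef_pos: [455.0, 399.7, 6.4]
tool_rot: [3.127, 0.488, -2.929]
force: [0.4, 0.2, -0.5]
width: 85.3
gripper_force: 0.0
clock: 33.73
eef_pos: [385.5, 384.0, 142.2]
tool_rot: [3.124, 0.492, -2.927]
force: [1.1, 0.5, -0.0]
width: 85.3
gripper_force: 0.0
[ 1.0672078   0.45710657 -0.00999927]
scene roll 0.92 [443. 401.   6.] 
scene handle 0.88 [603.  97.  85.] [-45.  80.  85.]
scene spindle_tip 0.85 [668. 113. 110.] [ 22.  83. 110.]
scene hearing_aid 0.39 [395. 211.   0.] 
scene jar 0.74 [666. 408.   0.] 
scene screwdriver 0.71 [ 409. -180.    0.] 
scene spare_roll 0.79 [ 642. -347.    0.] 
scene pill_crusher 0.86 [ 546. -460.    0.] 
roll mask scene 238 329 23 27 ctr@28 [452. 395.  28.]
yellow@51 [418. 371.  51.] [478. 443.  51.]
top roll 0.89 [451. 406.   6.] 
top handle 0.63 [589. 109.  85.] [-57.  94.  85.]
top spindle_tip 0.89 [659. 118. 110.] [ 14.  90. 110.]
top hearing_aid 0.29 [444. 409.   0.] 
top jar 0.74 [658. 412.   0.] 
top screwdriver 0.79 [ 411. -189.    0.] 
top spare_roll 0.57 [ 655. -349.    0.] 
top pill_crusher 0.66 [ 546. -466.    0.] 
roll mask top 138 214 24 21 ctr@28 [454. 408.  28.]
yellow@51 [421. 369.  51.] [478. 429.  51.]
wrist roll 0.82 [449. 397.   6.] 
wrist hearing_aid 0.87 [400. 205.   0.] 
wrist jar 0.69 [661. 412.   0.] 
roll mask wrist 248 157 71 81 ctr@28 [447. 398.  28.]
```

```bash
python3 - <<'E'
from h import *
c=ctrl.get_image("scene")
a=cv2.imread("pics/scene2.png",0);b=cv2.imread("pics/scene9.png",0)
for y in(95,105):
  for x in(0,20,50):
    pass
pts=[W(0,t,50) for t in range(125,175,4)]
for nm,i in(("s2",a),("s9",b)):
    for x in(-20,0,45):
        px=np.array([proj(c,W(x,t,50)) for t in range(128,172,3)],np.float32); print(nm,x,cv2.remap(i,px[:,1].reshape(1,-1),px[:,0].reshape(1,-1),1).ravel())
t=a[222:262,188:235].astype(np.float32)
print(cv2.phaseCorrelate(a[242:262,190:212].astype(np.float32),b[242:262,190:212].astype(np.float32)))
E
```

```text
s2 -20 [172 173 175 175 175 180 136 110  79  64  84  96  48  15  14]
s2 0 [174 175 177 178 176 184 142 112  86  68  72  75  37  15  14]
s2 45 [176 177 179 178 178 176 143 128 109  90 110  97  44  17  15]
s9 -20 [178 178 179 179 180 186 140 113  86  70  87  99  48  14  16]
s9 0 [179 180 181 181 181 189 147 116  89  70  74  78  38  14  16]
s9 45 [181 181 182 182 183 176 144 131 112  94 114  98  44  17  16]
((0.19247402484738885, -0.4711300556932443), 0.6117671400308609)
```

The deck-edge profile is the same as when the carriage was pressed on its stop, so it has not moved. The roll sits on the mat at about (449,400), and the robot is clear.

```bash
python3 -c "
from cell import ctrl
print(ctrl.finish_job())"
```

```text
the job is handed in; nothing more can be done
None
```

The job is handed in, verdict not shown: carriage out on its stop and roll set down on the middle cork mat after about 34 s, though the first roll grasp briefly caught the spindle instead and I viewed 11 pictures against the limit of 10.

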